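Dip the reservoir and present the gauge rod

TASK

Check the level in the box-shaped metal reservoir: by hand turn the captive nut on the rod holder anticlockwise, about a quarter turn, to swing its keeper bar clear of the gauge rod, and take the rod by its handle. Push it into the sloping guide tube until its collar stops on the mouth, then draw it right out and present it for reading: held still and level, with its tip over the round tin lid and about 15 cm above the surface. Finish while still holding it so, put nothing down, and leave the other things on the cabinet where they stand.

Things in the scene. Friction and masses are not known exactly. Their poses are not given: they have to be found in the camera images.
- rod_holder: Fixed aluminium holder, base plate 220 x 50 x 8 mm. Origin on the cabinet top, under the middle of the resting rod's handle; x along the rod towards its tip, z up. The rod rests in two U-slots open at the top (88 mm ahead, 53 mm behind the origin; cheeks up to z = 66 mm), its axis at z = 55 mm; lift it straight up. The nut's upright axis is at x = 110, y = 50 mm.
- keeper_nut (a joint): Angle of the captive nut and the keeper bar fixed under it (12 mm wide, 8 mm high, reaching 63 mm from the axis, underside at z = 63 mm). 0 (starts 0 to 0.15): bar points to the holder's -y, over the rod. Grows anticlockwise from above to a stop at 1.6 rad, bar along the rod's direction. Clear of the rod from 0.95 rad. Stays where left; turns with 0.06 N m.
- nut_top (a point): Centre of the top face of the bare steel hexagon coupling nut: axis upright, 28 mm across flats, 32 mm tall (z = 76 to 108 mm). With the joint at 0 two opposite flats face the holder's +x and -x, the others lie at 60 and 120 degrees from them; they turn with the joint. A 34 mm washer and the keeper bar are under it.
- gauge_rod: Loose rod, 260 mm, 0.1 to 0.2 kg. Origin at the middle of its black square handle (18 x 18 x 80 mm: grip here), x towards the tip. Starts level in the holder, x along the holder's x, two handle sides upright. 36 mm collar disc at x = 46 to 54 mm, then a 9 mm steel rod to the tapered tip at x = 194 mm; 12 mm square tang back to x = -66 mm. Balances about 20 mm ahead of the origin.
- rod_tip (a point): The end of the gauge rod's tip, 194 mm ahead of the handle's middle.
- collar_face (a point): Centre of the collar's face that meets the tube, 54 mm ahead of the handle's middle.
- reservoir: Fixed closed grey metal box, 110 x 130 mm and 120 mm high, with a small black filler cap to 133 mm on top. Origin under its middle on the cabinet top; x is the horizontal direction in which the rod goes in. The guide tube comes out of its -x side.
- guide_tube: Steel tube fixed to the reservoir. Origin at the centre of its open mouth, 123 mm above the cabinet top, 116 mm from the reservoir's middle; x runs down the bore into the reservoir, 35 degrees below horizontal. Bore 17 mm, flared to 26 mm over the outer 18 mm; rim 33 mm outside. 150 mm long, open inside: all 140 mm of rod ahead of the collar goes in.
- drip_lid: Shallow open round tin lid, 61 mm across and 12 mm high, green outside, lying on the cabinet top. Origin at the centre of its underside.
- multimeter: Bystander: black multimeter 145 x 89 x 46 mm, origin under its middle.
- mug: Bystander: mug 94 mm high, origin under its middle.
- tea_tin: Bystander: upright tin 52 x 68 x 128 mm at the back, origin under its middle.
- solder_spool: Bystander: spool 60 mm across, 34 mm high, origin under its middle.
- battery: Bystander: upright block battery 18 x 32 x 49 mm, origin under its middle.
Things that resemble listed ones, but are neither listed nor needed, are in the scene too. Of the things like the drip_lid, leave any that is brown; of the rest the smaller one is meant.

How it is judged:
By the outcome, as a careful person would: the job done as asked, in the order asked, and still so for the second after the job is handed in, while the arm keeps its last pose, push and grip.
It also fails if it takes over 58 s, if anything falls off the work surface, if the arm or the gripper's body presses on something with over 40 N, if the wrist force passes 120 N, or if a joint passes its speed limit or range.

ROBOT

A 6-joint arm with a two-finger parallel gripper is mounted at the origin on a cart in front of the work surface, level with it; the furniture and walls round the work are solid. World frame = base frame: x ahead of the robot, y to its left, z up, the work surface at z = 0. Lengths are in mm, angles in rad, forces in N, time in s.
With the tool pointing down it reaches from about 350 to 875 mm from the base axis. Payload 4.2 kg.
Tool frame: the origin (TCP) lies at the very end of the fingers, on their centre line; the grasp point (between the pads) lies 19 mm behind it (pinch_z is the distance from the TCP to the grasp point, in mm); z points along the fingers, y is the line along which they close (so a half turn about z gives the same grasp; the last joint's range is limited). The gripper opens to 85 mm and grips with 20 to 120 N. Pads are 22 mm wide; open, the fingers measure 114 mm over their backs; the gripper's body (76 mm by 85 mm) begins 54 mm behind the grasp point. The pads swing forward as they close: fully open they stand 13 mm farther back than shut.
Start: joints at [1.57, 0.385, 0.008, 0, -1.194, -0.259], TCP at [160.523, 604.013, 231.312] pointing down, gripper open.
Joint ranges: [-3.14, 3.14], [-1.21, 2.06], [-1.07, 1.41], [-3.16, 2.05], [-2.99, -0.16], [-3.1, 3.1]. Speed limits (rad/s): [2.79, 2.79, 3.14, 3.14, 3.14, 3.14].

INTERFACE

Orientations are given as a unit quaternion [x, y, z, w].
In Python, from bench import * gives the robot as it stands.
- The arm moves only by the tool arm_command, never from a script. Its argument "steps" is one flat list of numbers, 4 for each row, row after row: the shift along the tool's x, y, z in m, then the turn about the tool's z in rad. In form: [tx, ty, tz, roll, tx, ty, tz, roll, ...]. A call has 1 to 20 rows; each row shifts and turns the commanded pose from where the row before left it, along the tool's axes as they then stand; what a row does not reach is not made up. A row lasts 1/8 s, in which the tool goes at most 62.5 mm and 10.7 degrees, less where a joint would pass 70% of its speed; a pose out of reach is approached as far as the arm can. A call with a gripper value outside its range is refused whole. "grip" is the finger opening in m, from 0 to 0.0854, set as the call begins (left out, the last holds). The fingers move at their own pace and stop on an object; the grip force is fixed at half the most. Time passes only in rows, so rows that do not move let the fingers close. It gives the time, the measured TCP pose, the force, the opening and the grip force at its end, in the units of the state.
- read_state(): the state, without advancing time (a new reading comes with each control period).
- get_image(name): name is "side" or "top" or "wrist"; returns the picture (480x640x3 uint8, red, green, blue); there is no depth.
- get_calibration(name): a dict with "camera_matrix" (3x3 intrinsics, pixels), "cam_to_world" (4x4, takes a point from camera to world coordinates). Camera axes: x right, y down, z forward; pixel columns grow to the right and rows downward; lengths in mm; the calibration is good to about 2 mm. A picture is of the moment at which its call begins: read the wrist's pose just before it. get_calibration takes no time and is no camera call; for the wrist camera it gives the pose at the moment of the call.
- job_done(): hands the job in; it is judged then, once.
The state is a dict: "clock": time; "joints": joint angles; "joint_vel": joint speeds; "joint_efforts": joint torques, N m; "position": TCP position; "ee_rot": TCP orientation; "contact_force": force on the tool from outside, world axes, zero at the start; "wrist_torque": the same for the moment, N m; "gripper_width": finger opening in mm; "grasp_force": force on a finger pad.
Only numpy, scipy, OpenCV 4.12 (cv2) and the standard library are available. Lean on these libraries where they do the work, as an engineer would, in place of code of your own. Each camera call takes 0.05 s, during which the arm holds its last target. There are 200 camera calls.

## Working session

There is one attempt and no reset: what is moved stays moved. The work goes in short steps, Python scripts to look and compute and a tool call to move; the robot and the scene stay as the last step left them, time stands still between calls to the robot, and variables do not carry over. Pictures are saved under pics/ and viewed, at most 10 in all, crops included, and the job is handed in when it is done.

Besides the shell and the picture viewer there is one more tool, called after "Emit:" by a JSON object that holds its "name" and its "arguments", one argument or row to a line. arm_command: Moves the arm, as the interface text tells. Its arguments: {"type":"object","properties":{"steps":{"type":"array","items":{"type":"number"}},"grip":{"type":"number"}},"required":["steps"]}

```bash
ls; mkdir -p pics; python3 - <<'E'
from bench import *
import cv2,numpy as np
s=read_state();print(s)
for n in("side","top","wrist"):
    im=get_image(n);cv2.imwrite(f"pics/{n}0.png",im[:,:,::-1]);c=get_calibration(n);print(n,np.round(c["camera_matrix"],1).tolist(),np.round(c["cam_to_world"],3).tolist())
E
```

```text
pics
{'clock': 0.0, 'joints': array([ 1.56956560e+00,  3.85582176e-01,  6.60442726e-03, -5.16105830e-04,
       -1.19400984e+00, -2.58635803e-01]), 'joint_vel': array([-0.00132194, -0.00092905, -0.00016894,  0.00119616, -0.00091078,
       -0.00071357]), 'joint_efforts': array([-1.47500683e-03, -3.92289948e+01,  1.88399452e+01,  4.18600515e+00,
       -4.61585078e-03, -4.90221964e-06]), 'position': array([160.39991242, 603.44880333, 230.19521709]), 'ee_rot': array([ 9.91557579e-01, -1.29662294e-01, -9.72415692e-05,  1.11735298e-03]), 'contact_force': array([ 0.21435165, -0.28645249,  0.02350875]), 'wrist_torque': array([ 0.00201301, -0.04319664,  0.01506904]), 'grasp_force': 0.0, 'gripper_width': 85.62632538351498}
side [[527.5, 0.0, 331.3], [0.0, 527.5, 235.7], [0.0, 0.0, 1.0]] [[-0.996, -0.033, 0.082, 456.322], [-0.088, 0.464, -0.881, 900.636], [-0.008, -0.885, -0.465, 597.235], [0.0, 0.0, 0.0, 1.0]]
top [[548.5, 0.0, 333.3], [0.0, 548.5, 245.1], [0.0, 0.0, 1.0]] [[0.114, -0.972, 0.205, 321.628], [-0.993, -0.112, 0.023, -62.531], [0.001, -0.206, -0.979, 1201.711], [0.0, 0.0, 0.0, 1.0]]
wrist [[333.2, 0.0, 315.6], [0.0, 333.2, 236.1], [0.0, 0.0, 1.0]] [[-0.258, -0.931, -0.257, 225.982], [-0.966, 0.249, 0.067, 586.193], [0.002, 0.266, -0.964, 374.559], [0.0, 0.0, 0.0, 1.0]]
```

View pics/top0.png

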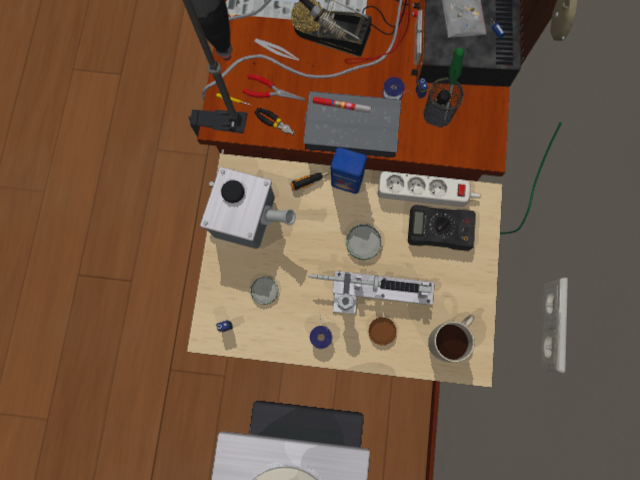

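View pics/side0.png

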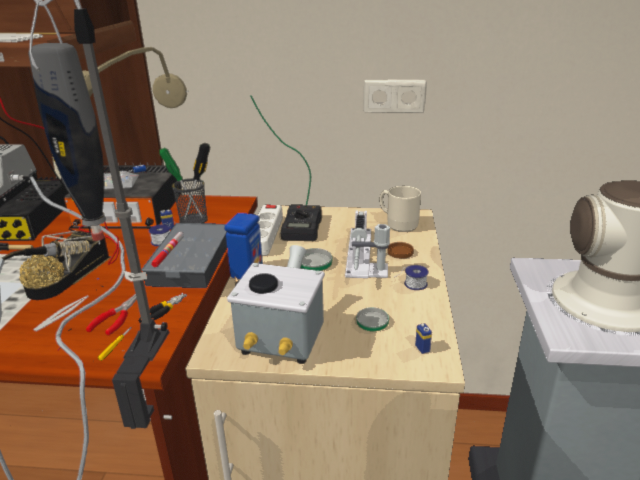

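Top view: the nut is at (345,300), black handle at (400,286), and tip at (310,276). Tube mouth is at (290,217) and reservoir at (240,205). Lid candidates are the large green (364,241), small green (264,291) and brown (382,331), so I choose (264,291). Rod look-alikes are the screwdriver-like tool (307,181) and the bench tools. Next is a close crop to check these choices.

```bash
cat > h.py <<'E'
from bench import *
import cv2,numpy as np
from scipy.spatial.transform import Rotation as R
def ray(c,u,v):
    K=np.array(c["camera_matrix"]);T=np.array(c["cam_to_world"])
    return T[:3,3],T[:3,:3]@np.linalg.solve(K,[u,v,1])
def onz(c,u,v,z):
    o,d=ray(c,u,v);return o+d*(z-o[2])/d[2]
def proj(c,P):
    K=np.array(c["camera_matrix"]);T=np.array(c["cam_to_world"])
    q=T[:3,:3].T@(np.array(P)-T[:3,3]);q=K@q;return q[:2]/q[2]
def tri(rays):
    A=np.zeros((3,3));b=np.zeros(3)
    for o,d in rays:
        d=d/np.linalg.norm(d);M=np.eye(3)-np.outer(d,d);A+=M;b+=M@o
    return np.linalg.solve(A,b)
E
python3 - <<'E'
from h import *
c=get_calibration("top")
for n,u,v,z in(("nut",345,300,108),("handle",400,286,64),("tip",310,276,55),("mouth",292,217,123),("lid",264,291,12),("biglid",364,241,12),("res corner L",220,169,120),("res R",272,180,120),("resBR",257,245,120),("resBL",203,232,120),("cap",232,191,133)):
    print(n,onz(c,u,v,z).round(0))
im=cv2.imread("pics/top0.png")[150:390,190:510];cv2.imwrite("pics/c1.png",cv2.resize(im,None,fx=2.5,fy=2.5,interpolation=cv2.INTER_CUBIC))
E
```

```text
nut [442. -73. 108.]
handle [ 489. -184.   64.]
tip [490.   5.  55.]
mouth [596.  53. 123.]
lid [452. 103.  12.]
biglid [ 588. -102.   12.]
res corner L [682. 215. 120.]
res R [670. 104. 120.]
resBR [531. 115. 120.]
resBL [545. 228. 120.]
cap [634. 180. 133.]
```

View pics/c1.png

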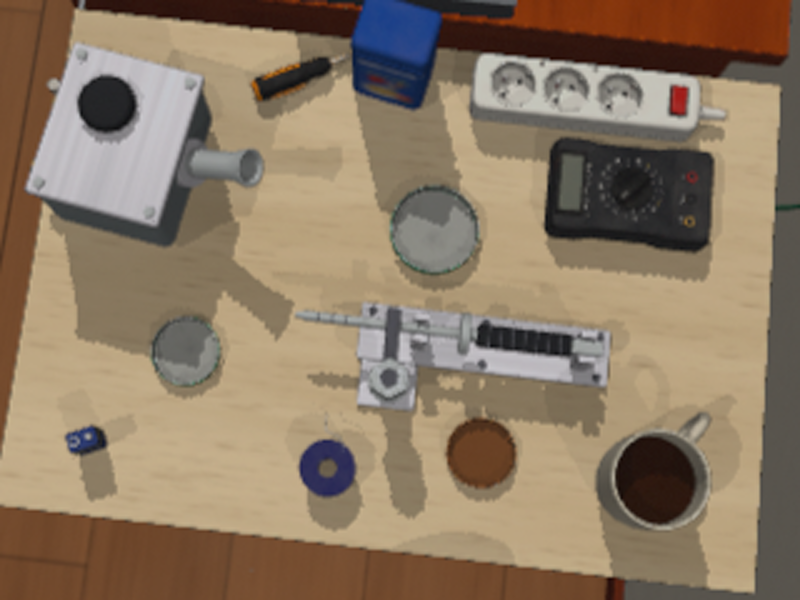

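The crop shows the nut at full px (345.6,301.2), and its bar runs over the rod to about (347.6,274). The rod tip is at (308.8,275.6), the handle spans (382,282)–(419,288), and the lid at (264,291) is indeed the smaller green-rimmed one. The tool can't tilt, so I'll let the rod pivot in the grip, levered by the tube mouth.

```bash
python3 - <<'E'
from h import *
c=get_calibration("top")
n=onz(c,345.6,301.2,108);b=onz(c,347.6,274,71);t=onz(c,308.8,275.6,55);h=onz(c,382,282,64);k=onz(c,418.8,288,64)
a=lambda v:np.degrees(np.arctan2(v[1],v[0])).round(1)
print(n.round(),b.round(),"bar",a(b-n),"rod",a(t-k),a(h-k),a(t-h),"handle mid",((h+k)/2).round())
# pick wrist view over nut: shift in tool axes with yaw -115deg
s=read_state();A=np.radians(-115);w=n-s["position"]+[30,-20,0]
print("tool shift",w@[np.cos(A),np.sin(A),0],w@[np.sin(A),-np.cos(A),0])
ex=R.from_quat(s["ee_rot"]).as_matrix();cw=np.array(get_calibration("wrist")["cam_to_world"])
print("cam in tool",(ex.T@(cw[:3,3]-s["position"])).round(1),(ex.T@cw[:3,:3]).round(3).tolist())
E
```

```text
[440. -75. 108.] [501. -73.  71.] bar 1.6 rod 89.7 87.2 91.0 handle mid [ 491. -185.   64.]
tool shift 501.97107573301645 -575.5147739051856
cam in tool [  67.8    0.2 -144.1] [[-0.001, -0.964, -0.266], [1.0, -0.001, 0.0], [-0.0, -0.266, 0.964]]
```

Emit:
{"name": "arm_command", "arguments": {
  "steps": [0,0,0,0.18,0,0,0,0.18,0,0,0,0.18,0,0,0,0.18,0,0,0,0.18,0,0,0,0.18,0,0,0,0.18,0,0,0,0.18,0,0,0,0.18,0,0,0,0.18],
  "grip": 0.05
}}

```text
clock: 1.4
position: [160.5, 603.7, 230.8]
ee_rot: [-0.512, 0.859, -0.0, -0.0]
contact_force: [-0.4, 0.1, 0.3]
gripper_width: 50.0
grasp_force: 0.0
```

Emit:
{"name": "arm_command", "arguments": {
  "steps": [0.0363,-0.0463,0,0,0.0363,-0.0463,0,0,0.0363,-0.0463,0,0,0.0363,-0.0463,0,0,0.0363,-0.0463,0,0,0.0363,-0.0463,0,0,0.0363,-0.0463,0,0,0.0363,-0.0463,0,0,0.0363,-0.0463,0,0,0.0363,-0.0463,0,0,0.0363,-0.0463,0,0,0.0363,-0.0463,0,0,0.0363,-0.0463,0,0,0,0,0,0]
}}

```text
clock: 3.15
position: [470.7, -98.6, 230.5]
ee_rot: [-0.512, 0.859, 0.0, -0.001]
contact_force: [-0.4, 0.4, -0.7]
gripper_width: 49.7
grasp_force: 0.0
```

```bash
python3 - <<'E'
from h import *
s=read_state();print(s["clock"],s["position"],s["joints"].round(3),np.degrees(np.arctan2(*R.from_quat(s["ee_rot"]).as_matrix()[[1,0],0])))
im=get_image("wrist");c=get_calibration("wrist")
cv2.imwrite("pics/w1.png",im[:,:,::-1]);np.savez("w1.npz",K=c["camera_matrix"],T=c["cam_to_world"])
for n,p in(("nut",[440,-75,108]),("handle",[491,-185,64]),("tip",[490,5,55]),("mouth",[596,53,123])):print(n,proj(c,p).round())
E
```

```text
3.15 [470.74185118 -98.56561077 230.46062947] [ 0.132  0.139 -0.333  0.    -1.1   -0.628] -118.39318983800227
nut [361. 235.]
handle [249. 144.]
tip [345. 308.]
mouth [273. 432.]
```

View pics/w1.png

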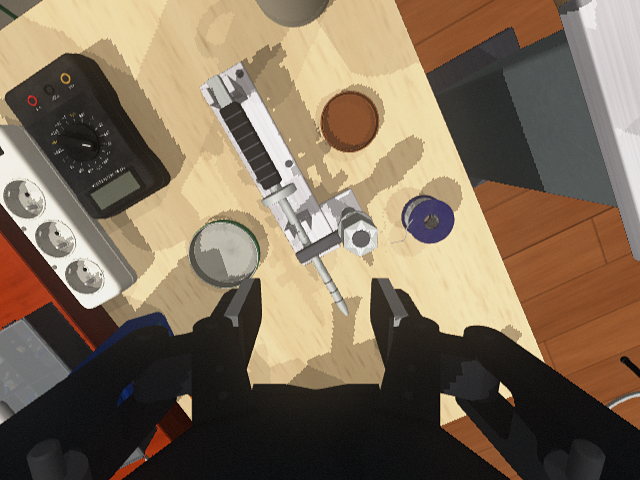

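The wrist view shows the nut top at about (360,240) and the bar end at about (300,253). The rod tip is at (348,313) and the handle runs (225,105)–(275,185), all within about 5 px of the top-view predictions. I'll zoom in on the nut.

```bash
python3 - <<'E'
import cv2
im=cv2.imread("pics/w1.png")[60:330,200:400];cv2.imwrite("pics/w1c.png",cv2.resize(im[110:],None,fx=4,fy=3.7,interpolation=cv2.INTER_CUBIC)[:600] if 0 else cv2.resize(im[115:265],None,fx=4,fy=4,interpolation=cv2.INTER_CUBIC))
E
```

```text
(no output)
```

View pics/w1c.png

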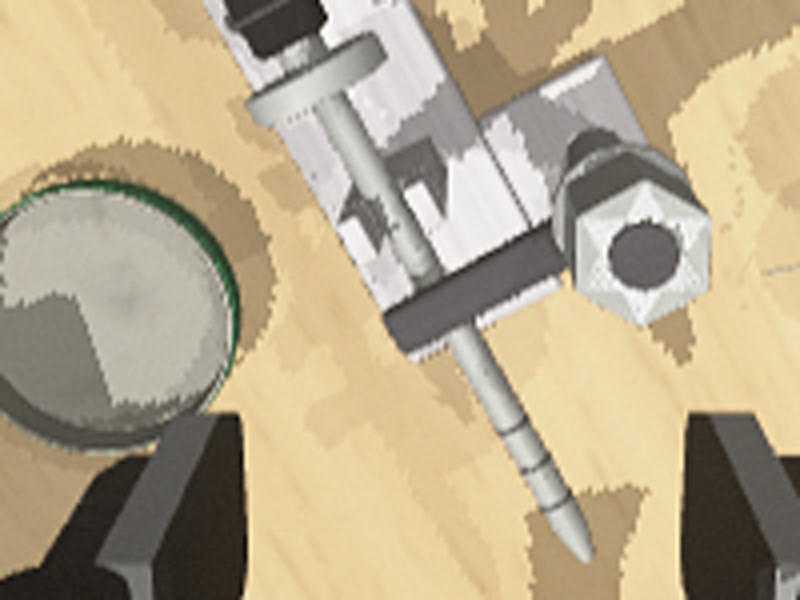

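```bash
python3 - <<'E'
from h import *
d=np.load("w1.npz");c=dict(camera_matrix=d["K"],cam_to_world=d["T"]);ct=get_calibration("top")
n=onz(c,360.75,238.3,108);t=onz(c,347.5,314.5,55);q=onz(c,200+335/4,175+100/4,55)
print("nut",n.round(1),"tip",t.round(1),"rodangle",np.degrees(np.arctan2(*(t-q)[[1,0]])))
h=onz(c,250,146,62);print("handle mid~",h.round(1))
s=read_state();M=R.from_quat(s["ee_rot"]).as_matrix()
w=np.array([n[0],n[1],82])-s["position"];print("tool shift to nut",(M.T@w).round(1))
# top view cross-check for the tip & nut
print("top nut tri",tri([ray(c,360.75,238.3),ray(ct,345.6,301.2)]).round(1),"tip tri",tri([ray(c,347.5,314.5),ray(ct,308.8,275.6)]).round(1))
E
```

```text
nut [441.1 -72.4 108. ] tip [491.1  13.1  55. ] rodangle 89.51463152621609
handle mid~ [ 491.3 -183.5   62. ]
tool shift to nut [ -8.   36.9 148.6]
top nut tri [440.2 -74.2 112.8] tip tri [489.1   7.3  65.9]
```

Emit:
{"name": "arm_command", "arguments": {
  "steps": [-0.008,0.037,0,0,0,0,0.05,0,0,0,0.05,0,0,0,0.03,0,0,0,0.018,0,0,0,0,0,0,0,0,0]
}}

```text
clock: 4.08
position: [441.8, -70.1, 84.2]
ee_rot: [-0.516, 0.857, -0.0, 0.001]
contact_force: [-0.0, -1.3, 0.3]
gripper_width: 49.6
grasp_force: 0.0
```

Emit:
{"name": "arm_command", "arguments": {
  "steps": [0,0,0,0,0,0,0,0,0,0,0,0,0,0,0,0],
  "grip": 0.02
}}

```text
clock: 4.58
position: [443.3, -70.9, 84.9]
ee_rot: [-0.515, 0.857, -0.001, 0.002]
contact_force: [2.6, -2.7, 6.4]
gripper_width: 26.6
grasp_force: 61.6
```

Emit:
{"name": "arm_command", "arguments": {
  "steps": [0,0,0,-0.15,0,0,0,-0.15,0,0,0,-0.15,0,0,0,-0.15,0,0,0,-0.15,0,0,0,-0.15,0,0,0,-0.15,0,0,0,-0.15,0,0,0,-0.15,0,0,0,-0.07,0,0,0,0]
}}

```text
clock: 5.95
position: [438.8, -72.0, 84.8]
ee_rot: [0.949, -0.314, -0.002, 0.002]
contact_force: [-7.4, -2.6, 17.0]
gripper_width: 26.8
grasp_force: 63.0
```

Emit:
{"name": "arm_command", "arguments": {
  "steps": [0,0,0,0,0,0,0,0,0,0,-0.03,0,0,0,-0.05,0,0,0,-0.05,0,0,0,-0.03,0,0,0,0,0],
  "grip": 0.05
}}

```text
clock: 6.82
position: [442.6, -70.5, 245.4]
ee_rot: [0.949, -0.314, 0.002, -0.001]
contact_force: [0.6, -0.2, 0.1]
gripper_width: 50.2
grasp_force: 0.0
```

```bash
python3 - <<'E'
from h import *
s=read_state();print(s["clock"],s["position"],s["joints"].round(3),np.degrees(np.arctan2(*R.from_quat(s["ee_rot"]).as_matrix()[[1,0],0])))
im=get_image("wrist");c=get_calibration("wrist")
cv2.imwrite("pics/w2.png",im[:,:,::-1]);np.savez("w2.npz",K=c["camera_matrix"],T=c["cam_to_world"])
for n,p in(("nut",[441,-73,108]),("handle",[491,-184,64]),("tip",[491,10,55]),("mouth",[596,53,123])):print(n,proj(c,p).round())
E
```

```text
6.825 [442.61388161 -70.45372979 245.44846499] [ 0.207  0.064 -0.38  -0.    -1.121  0.725] -36.64234898124569
nut [318. 225.]
handle [384.  99.]
tip [224. 222.]
mouth [ 71. 168.]
```

View pics/w2.png

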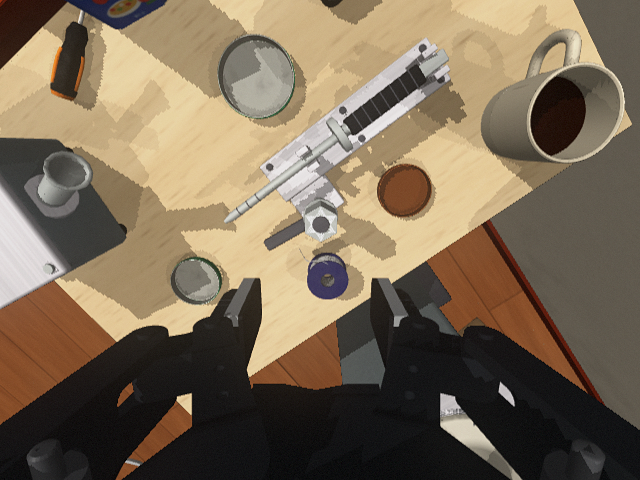

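The bar now lies along the rod direction, from the nut (320,220) to (268,243), clear of the rod. The rod tip is at (228,218), the handle at (355,118)–(425,72), and the tube's rim ellipse is centred at about (68,170).

```bash
python3 - <<'E'
from h import *
L=lambda f:(lambda d:dict(camera_matrix=d["K"],cam_to_world=d["T"]))(np.load(f))
c1,c2,ct=L("w1.npz"),L("w2.npz"),get_calibration("top")
print("tip",tri([ray(c1,347.5,314.5),ray(c2,228,219),ray(ct,308.8,275.6)]).round(1), onz(c2,228,219,55).round(1))
print("mouth tri",tri([ray(c2,68,170),ray(ct,290.8,216.8)]).round(1),"z123:",onz(c2,68,170,123).round(1),onz(ct,290.8,216.8,123).round(1))
h1,h2=onz(c2,352,125,58),onz(c2,425,73,58);print("handle",h1.round(),h2.round())
cc=[onz(ct,190+u/2.5,150+v/2.5,120) for u,v in((82,45),(203,75),(163,215),(28,190))]
print("res",np.mean(cc,0).round(1),[np.degrees(np.arctan2(*(p-q)[[1,0]])).round(1) for p,q in((cc[0],cc[1]),(cc[3],cc[2]),(cc[1],cc[2]),(cc[0],cc[3]))])
s=read_state();A=np.radians(-90.5);w=np.array([491,-184,80])-s["position"]
print("shift at yaw -90.5:",w@[np.cos(A),np.sin(A),0],w@[np.sin(A),-np.cos(A),0],-w[2])
E
```

```text
tip [489.9   6.4  61.9] [490.4   4.7  55. ]
mouth tri [595.6  54.9 124.5] z123: [596.1  55.8 123. ] [596.1  55.  123. ]
handle [ 490. -149.   58.] [ 487. -227.   58.]
res [615.1 167.5 120. ] [np.float64(82.1), np.float64(85.9), np.float64(-7.4), np.float64(-10.8)]
shift at yaw -90.5: 113.0354317351518 -50.56127279426268 163.588776247424
```

Emit:
{"name": "arm_command", "arguments": {
  "steps": [0,0,0,0.16,0,0,0,0.16,0,0,0,0.16,0,0,0,0.16,0,0,0,0.15,0,0,0,0.15]
}}

```text
clock: 7.62
position: [440.3, -70.8, 241.2]
ee_rot: [-0.702, 0.712, 0.001, -0.002]
contact_force: [-0.6, -0.0, -0.3]
gripper_width: 49.5
grasp_force: 0.0
```

Emit:
{"name": "arm_command", "arguments": {
  "steps": [0.05,-0.025,0,0,0.05,-0.026,0,0,0.0135,0,0.04,0,0,0,0.05,0,0,0,0.05,0,0,0,0,0]
}}

```text
clock: 8.38
position: [487.1, -184.4, 98.3]
ee_rot: [-0.704, 0.711, 0.005, -0.004]
contact_force: [0.1, 0.0, 0.6]
gripper_width: 50.0
grasp_force: 0.0
```

```bash
python3 - <<'E'
from h import *
s=read_state();print(s["clock"],s["position"])
im=get_image("wrist");c=get_calibration("wrist")
cv2.imwrite("pics/w3.png",im[:,:,::-1]);np.savez("w3.npz",K=c["camera_matrix"],T=c["cam_to_world"])
print(proj(c,[490,-185,64]),proj(c,[490,-145,64]),proj(c,[490,-225,64]))
g=im.max(2)[:240]<60;ys,xs=np.nonzero(g);ok=(xs>200)&(xs<440);print(xs[ok].min(),xs[ok].max(),ys[ok].min(),ys[ok].max())
E
```

```text
8.375 [ 487.09131888 -184.40455364   98.32915317]
[315.82635207 265.10798944] [316.42162992 326.76055519] [315.16177232 196.27786862]
291 439 138 239
```

View pics/w3.png

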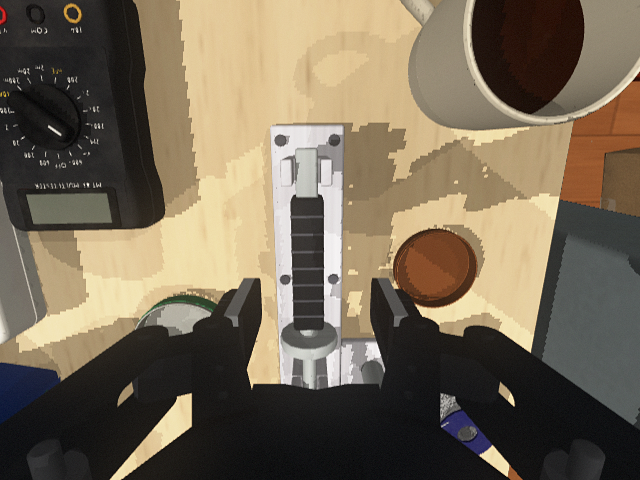

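Handle px (291..325, 196..330), mid about (308,263), which puts it slightly to world +x of the finger centre. I'll read the settled pose and recompute.

```bash
python3 - <<'E'
from h import *
s=read_state();print(s["clock"],s["position"],s["ee_rot"].round(4))
im=get_image("wrist");c=get_calibration("wrist")
g=(im.max(2)<70)[200:325,270:350]
for r in(5,40,80,120):
    x=np.nonzero(g[r])[0]+270;m=(x.min()+x.max())/2;print(200+r,x.min(),x.max(),onz(c,m,200+r,64).round(1))
E
```

```text
8.425 [ 489.83431788 -184.80369829  101.3887642 ] [-0.704   0.7102  0.0022 -0.0021]
205 297 328 [ 493.5 -220.    64. ]
240 298 328 [ 493.5 -199.7   64. ]
280 298 328 [ 493.7 -175.1   64. ]
320 299 328 [ 493.7 -148.7   64. ]
```

Emit:
{"name": "arm_command", "arguments": {
  "steps": [0,-0.0035,0.025,0,0,0,0.025,0,0,0,0.015,0,0,0,0,0,0,0,0,0]
}}

```text
clock: 9.1
position: [495.9, -185.0, 39.6]
ee_rot: [-0.704, 0.71, -0.001, 0.001]
contact_force: [0.1, 0.6, 0.5]
gripper_width: 49.8
grasp_force: 0.0
```

Emit:
{"name": "arm_command", "arguments": {
  "steps": [0,0,0,0,0,0,0,0,0,0,0,0,0,0,0,0,0,0,0,0],
  "grip": 0.01
}}

```text
clock: 9.72
position: [492.8, -184.9, 38.9]
ee_rot: [-0.704, 0.71, 0.001, -0.001]
contact_force: [-4.0, 1.3, 6.6]
gripper_width: 16.6
grasp_force: 59.8
```

Emit:
{"name": "arm_command", "arguments": {
  "steps": [0,0,-0.01,0,0,0,-0.02,0,0,0,-0.03,0,0,0,-0.03,0,0,0,-0.02,0,0,0,0,0.074,0,0,0,0.074,-0.01,-0.022,0,0,-0.01,-0.022,0,0,-0.01,-0.02,0,0,0,0,0,0,0,0,0,0]
}}

```text
clock: 11.22
position: [562.1, -165.2, 148.3]
ee_rot: [-0.649, 0.76, 0.0, -0.0]
contact_force: [-0.1, -0.2, -2.7]
gripper_width: 17.2
grasp_force: 58.9
```

```bash
python3 - <<'E'
from h import *
s=read_state();print(s["clock"],s["position"],s["ee_rot"].round(4),s["gripper_width"],s["contact_force"],s["joints"].round(2))
a=get_image("top");b=get_image("side")
b2=b[180:380,180:470];a2=a[130:330,200:490]
cv2.imwrite("pics/v1.png",cv2.resize(np.vstack([a2,b2]),None,fx=1.5,fy=1.5,interpolation=cv2.INTER_CUBIC)[:,:,::-1])
cv2.imwrite("pics/t1.png",a[:,:,::-1]);cv2.imwrite("pics/s1.png",b[:,:,::-1])
E
```

```text
11.225 [ 562.09322801 -165.22333366  148.2721392 ] [-6.494e-01  7.605e-01  3.000e-04 -1.000e-04] 17.209964367519124 [-0.12614001 -0.17627943 -2.70779491] [-0.01  0.39 -0.21 -0.   -0.97 -0.15]
```

View pics/v1.png

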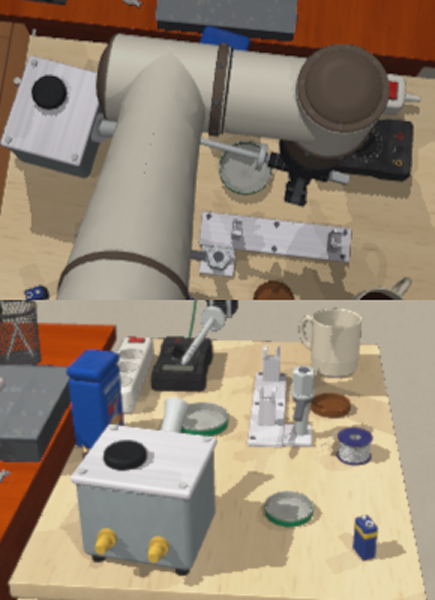

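The top half shows the rod held, tip hidden by the arm. In the side half, the collar is near (210,318) and the tip near (185,362), which is full-image px (303,221); the tube mouth is at (297,249).

```bash
python3 - <<'E'
from h import *
s=read_state();c=get_calibration("side");ct=get_calibration("top")
M=R.from_quat(s["ee_rot"]).as_matrix();d=-M[:,0];print("d",d.round(3))
g=s["position"]-16*M[:,2]
for k in(0,50,194):print(k,(g+k*d).round(1),proj(c,g+k*d).round(1),proj(ct,g+k*d).round(1))
print("mouth",proj(c,[596,55,123]).round(1))
for dr in(0,10,20,30):
    r=np.radians(dr);dd=d*np.cos(r)-np.array([0,0,np.sin(r)]);print(dr,proj(c,g+50*dd).round(1),proj(c,g+194*dd).round(1))
E
```

```text
d [0.157 0.988 0.   ]
0 [ 561.9 -165.4  164.4] [327.8 182.9] [399.8 240.9]
50 [ 569.8 -116.   164.4] [321.8 191.6] [374.8 234.1]
194 [592.4  26.2 164.5] [301.9 221.1] [303.6 214.8]
mouth [298.5 247.9]
0 [321.8 191.6] [301.9 221.1]
10 [322.  195.3] [302.9 236.3]
20 [322.3 198.5] [304.8 249.2]
30 [322.8 201.2] [307.3 259.2]
```

Emit:
{"name": "arm_command", "arguments": {
  "steps": [0,0,0.02,0,0,-0.002,0.022,0,-0.01,0,0,0,0,0,0,0,0,0,0,0]
}}

```text
clock: 11.95
position: [566.8, -155.6, 107.6]
ee_rot: [-0.65, 0.76, -0.001, 0.001]
contact_force: [-0.2, 0.3, -2.1]
gripper_width: 16.9
grasp_force: 58.9
```

```bash
python3 - <<'E'
from h import *
s=read_state();c=get_calibration("side");print(s["clock"],s["position"])
M=R.from_quat(s["ee_rot"]).as_matrix();d=-M[:,0];g=s["position"]-16*M[:,2]
print((g+194*d).round(1))
b=get_image("side");cv2.imwrite("pics/s2.png",cv2.resize(b[170:290,250:370],None,fx=5,fy=5,interpolation=cv2.INTER_CUBIC)[:,:,::-1])
f=lambda p:((proj(c,p)-[250,170])*5).round(0)
print("tip",f(g+194*d),"collar",f(g+50*d),"mouth",f([596,55,123]))
E
```

```text
11.95 [ 566.84002947 -155.56514214  107.56955043]
[597.   36.1 123.6]
tip [247. 364.] collar [347. 206.] mouth [243. 390.]
```

View pics/s2.png

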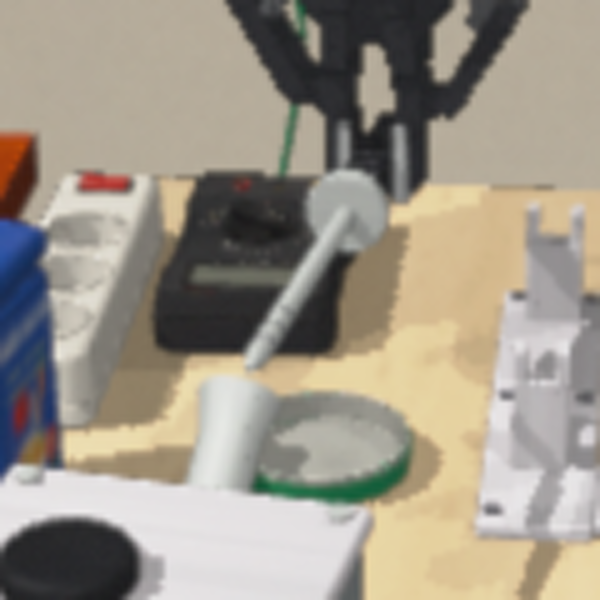

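The tip is at crop (248,366), as predicted for a level rod. The rim is centred at about (241,385), so extending the rod puts it about 3 mm too far to +x. I'll correct that and enter level to capture the tip.

Emit:
{"name": "arm_command", "arguments": {
  "steps": [0,0.003,0.0025,0,-0.01,0,0,0,-0.01,0,0,0,-0.008,0,0,0,-0.005,0,0,0,0,0,0,0,0,0,0,0]
}}

```text
clock: 12.88
position: [568.4, -122.7, 103.8]
ee_rot: [-0.649, 0.76, 0.0, -0.0]
contact_force: [-0.6, 0.1, -2.0]
gripper_width: 17.2
grasp_force: 58.9
```

Emit:
{"name": "arm_command", "arguments": {
  "steps": [-0.001,0,-0.01,0,-0.002,0,-0.01,0,-0.002,0,-0.01,0,0,0,0,0]
}}

```text
clock: 13.38
position: [568.7, -118.8, 135.2]
ee_rot: [-0.65, 0.76, -0.001, -0.001]
contact_force: [-1.5, -4.4, -3.5]
gripper_width: 17.1
grasp_force: 58.6
```

Emit:
{"name": "arm_command", "arguments": {
  "steps": [-0.003,0,-0.01,0,-0.004,0,-0.01,0,-0.004,0,-0.009,0,0,0,0,0]
}}

```text
clock: 13.88
position: [571.3, -106.8, 163.9]
ee_rot: [-0.65, 0.76, -0.001, 0.001]
contact_force: [0.1, -2.8, -2.3]
gripper_width: 16.9
grasp_force: 58.6
```

```bash
python3 - <<'E'
from h import *
s=read_state();c=get_calibration("side");print(s["clock"],s["position"],s["contact_force"].round(1),s["wrist_torque"].round(2))
M=R.from_quat(s["ee_rot"]).as_matrix();d=-M[:,0];g=s["position"]-16*M[:,2]
b=get_image("side");cv2.imwrite("pics/s3.png",b[:,:,::-1])
f=lambda p:((proj(c,p)-[250,140])*5).round(0)
for r in(0,10,20,30):
    t=np.radians(r);dd=d*np.cos(t)-np.array([0,0,np.sin(t)]);print(r,"collar",f(g+54*dd),"tip",f(g+194*dd),(g+194*dd).round())
cv2.imwrite("pics/s3c.png",cv2.resize(b[140:260,250:370],None,fx=5,fy=5,interpolation=cv2.INTER_CUBIC)[:,:,::-1])
E
```

```text
13.875 [ 571.32001608 -106.75403272  163.94911324] [ 0.1 -2.8 -2.3] [-1.15  0.21 -0.02]
0 collar [317. 283.] tip [209. 438.] [602.  85. 180.]
10 collar [318. 304.] tip [215. 519.] [601.  82. 146.]
20 collar [320. 322.] tip [226. 586.] [600.  73. 114.]
30 collar [324. 337.] tip [241. 638.] [598.  59.  83.]
```

```bash
cat >> h.py <<'E'
def pitch(bg="pics/side0.png",off=16.1,im=None):
    "fit rod pitch (nose down +) from side view: changed light grey pixels vs. predicted line"
    s=read_state();c=get_calibration("side");M=R.from_quat(s["ee_rot"]).as_matrix();d=-M[:,0];g=s["position"]-off*M[:,2]
    b=get_image("side").astype(int);o=cv2.imread(bg)[:,:,::-1].astype(int)
    m=(abs(b-o).sum(2)>60)&(b.min(2)>120)&((b.max(2)-b.min(2))<22)
    best=[]
    for r in np.arange(-20,50,1.):
        t=np.radians(r);dd=d*np.cos(t)-np.array([0,0,np.sin(t)])
        best.append((sum(m[tuple(np.round(proj(c,g+k*dd)).astype(int)[::-1])] for k in range(62,180,3)),r))
    best.sort(reverse=True);return best[:6]
E
python3 -c "
from h import *
print(pitch())"
```

```text
[(np.int64(37), np.float64(17.0)), (np.int64(37), np.float64(16.0)), (np.int64(37), np.float64(15.0)), (np.int64(36), np.float64(19.0)), (np.int64(36), np.float64(18.0)), (np.int64(36), np.float64(14.0))]
```

Emit:
{"name": "arm_command", "arguments": {
  "steps": [-0.005,0,-0.01,0,-0.005,0,-0.009,0,-0.006,0,-0.008,0,-0.005,0,-0.007,0,-0.005,0,-0.006,0,0,0,0,0]
}}

```text
clock: 14.72
position: [575.4, -80.3, 203.4]
ee_rot: [-0.65, 0.76, -0.0, 0.001]
contact_force: [0.1, -1.1, -3.5]
gripper_width: 16.7
grasp_force: 58.6
```

```bash
python3 -c "
from h import *
s=read_state();print(s['clock'],s['position'],s['contact_force'].round(1));print(pitch())"
```

```text
14.725 [575.4128883  -80.30699625 203.3719275 ] [ 0.1 -1.1 -3.5]
[(np.int64(36), np.float64(31.0)), (np.int64(36), np.float64(30.0)), (np.int64(35), np.float64(29.0)), (np.int64(34), np.float64(36.0)), (np.int64(34), np.float64(35.0)), (np.int64(34), np.float64(34.0))]
```

Emit:
{"name": "arm_command", "arguments": {
  "steps": [-0.0082,0,0.0057,0,-0.0082,0,0.0057,0,-0.0082,0,0.0057,0,-0.0082,0,0.0057,0,0,0,0,0]
}}

```text
clock: 15.4
position: [579.9, -47.7, 179.1]
ee_rot: [-0.65, 0.76, 0.001, -0.0]
contact_force: [-0.2, -0.2, -2.3]
gripper_width: 17.0
grasp_force: 58.5
```

```bash
python3 -c "
from h import *
s=read_state();print(s['clock'],s['position'],s['contact_force'].round(1),s['wrist_torque'].round(2));print(pitch()[:3])"
```

```text
15.4 [579.90902707 -47.74721753 179.05072297] [-0.2 -0.2 -2.3] [-0.42  0.1  -0.01]
[(np.int64(22), np.float64(30.0)), (np.int64(21), np.float64(32.0)), (np.int64(21), np.float64(31.0))]
```

Emit:
{"name": "arm_command", "arguments": {
  "steps": [-0.0082,0,0.0057,0,-0.0082,0,0.0057,0,-0.0082,0,0.0057,0,-0.0082,0,0.0057,0,-0.0082,0,0.0057,0,0,0,0,0]
}}

```text
clock: 16.2
position: [586.4, -7.3, 150.7]
ee_rot: [-0.65, 0.76, 0.0, -0.0]
contact_force: [0.2, -1.2, -3.6]
gripper_width: 16.7
grasp_force: 58.5
```

Emit:
{"name": "arm_command", "arguments": {
  "steps": [-0.0066,0,0.0046,0,-0.0041,0,0.0029,0,-0.0025,0,0.0017,0,0,0,0,0]
}}

```text
clock: 16.7
position: [588.6, 5.1, 142.1]
ee_rot: [-0.65, 0.76, 0.0, 0.0]
contact_force: [-0.2, 0.1, -3.9]
gripper_width: 17.0
grasp_force: 58.7
```

Emit:
{"name": "arm_command", "arguments": {
  "steps": [-0.0025,0,0.0017,0,-0.0025,0,0.0017,0,0,0,0,0]
}}

```text
clock: 17.08
position: [589.4, 9.9, 138.7]
ee_rot: [-0.649, 0.76, 0.0, 0.0]
contact_force: [-0.0, -1.7, -2.9]
gripper_width: 16.9
grasp_force: 58.7
```

Emit:
{"name": "arm_command", "arguments": {
  "steps": [-0.0016,0,0.0012,0,-0.0016,0,0.0012,0,0,0,0,0]
}}

```text
clock: 17.45
position: [589.9, 13.1, 136.4]
ee_rot: [-0.65, 0.76, 0.0, 0.0]
contact_force: [-0.0, -1.9, -3.9]
gripper_width: 17.4
grasp_force: 58.6
```

Emit:
{"name": "arm_command", "arguments": {
  "steps": [-0.0016,0,0.0012,0,-0.0016,0,0.0012,0,0,0,0,0]
}}

```text
clock: 17.82
position: [590.3, 15.0, 135.0]
ee_rot: [-0.65, 0.76, -0.001, -0.001]
contact_force: [-1.7, -6.0, 0.7]
gripper_width: 17.2
grasp_force: 59.3
```

Emit:
{"name": "arm_command", "arguments": {
  "steps": [-0.0016,0,0.0012,0,-0.0016,0,0.0012,0,0,0,0,0]
}}

```text
clock: 18.2
position: [590.4, 15.2, 134.9]
ee_rot: [-0.65, 0.76, -0.002, -0.003]
contact_force: [-4.8, -14.7, 10.7]
gripper_width: 16.9
grasp_force: 60.5
```

Emit:
{"name": "arm_command", "arguments": {
  "steps": [-0.0012,0,0.0008,0,0,0,0,0,0,0,0,0]
}}

```text
clock: 18.58
position: [590.4, 15.3, 134.9]
ee_rot: [-0.65, 0.76, -0.002, -0.003]
contact_force: [-5.7, -17.7, 13.9]
gripper_width: 16.9
grasp_force: 60.9
```

```bash
python3 -c "
from h import *
s=read_state();print(s['clock'],s['position'],s['contact_force'].round(1));c=get_calibration('side')
b=get_image('side');cv2.imwrite('pics/seat.png',cv2.resize(b[190:310,230:350],None,fx=5,fy=5,interpolation=cv2.INTER_CUBIC)[:,:,::-1])"
```

```text
18.575 [590.38141921  15.33336268 134.92199122] [ -5.7 -17.7  13.9]
```

View pics/seat.png

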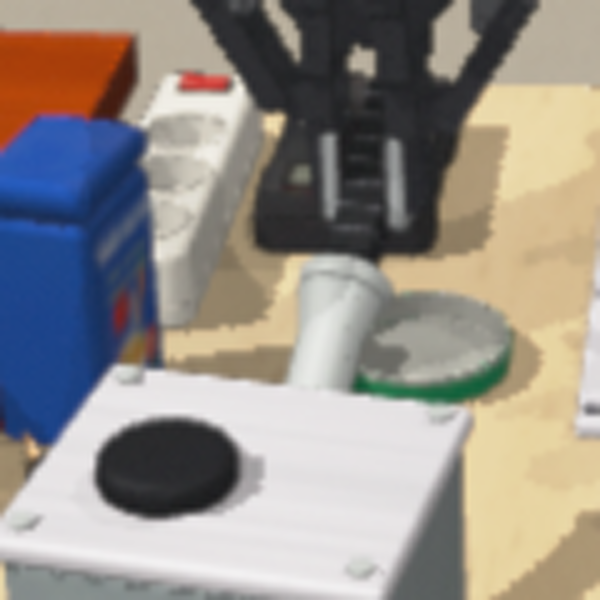

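The collar sits flush on the tube mouth (rim and collar together at crop (345,265)) with about 20 N of push and no further motion, so it is seated. Now I'll draw it out along the bore.

Emit:
{"name": "arm_command", "arguments": {
  "steps": [0.0079,0,-0.0055,0,0.0079,0,-0.0055,0,0.0079,0,-0.0055,0,0.0079,0,-0.0055,0,0.0079,0,-0.0055,0,0.0079,0,-0.0055,0,0.0079,0,-0.0055,0,0.0079,0,-0.0055,0,0.0079,0,-0.0055,0,0.0079,0,-0.0055,0,0.0079,0,-0.0055,0,0.0079,0,-0.0055,0,0.0079,0,-0.0055,0,0,0,0,0]
}}

```text
clock: 20.38
position: [575.5, -81.5, 203.4]
ee_rot: [-0.649, 0.761, -0.001, 0.001]
contact_force: [0.4, 0.4, -1.8]
gripper_width: 16.8
grasp_force: 58.7
```

```bash
python3 -c "
from h import *
s=read_state();print(s['clock'],s['contact_force'].round(1));p=s['position']-[596,55,123-16.1];print('h,lat,z',p@[.156,.988,0],p@[.988,-.156,0],p[2]+123);print(pitch())"
```

```text
20.375 [ 0.4  0.4 -1.8]
h,lat,z -138.07500168935798 1.082713357410994 219.53636517585767
[(np.int64(36), np.float64(31.0)), (np.int64(36), np.float64(30.0)), (np.int64(35), np.float64(32.0)), (np.int64(35), np.float64(29.0)), (np.int64(34), np.float64(33.0)), (np.int64(34), np.float64(28.0))]
```

Emit:
{"name": "arm_command", "arguments": {
  "steps": [0.0075,0,0.008,0,0.007,0,0.0085,0,0.006,0,0.0085,0,0.005,0,0.01,0,0.0045,0,0.01,0,0.0035,0,0.0095,0,0,0,0,0]
}}

```text
clock: 21.3
position: [569.4, -114.6, 147.0]
ee_rot: [-0.649, 0.761, 0.0, -0.001]
contact_force: [1.2, 0.7, -0.3]
gripper_width: 16.9
grasp_force: 58.5
```

```bash
python3 -c "
from h import *
s=read_state();print(s['clock'],s['contact_force'].round(1));p=s['position']-[596,55,123-16.1];print('h,lat,z',p@[.156,.988,0],p@[.988,-.156,0],p[2]+123);print(pitch())"
```

```text
21.3 [ 1.2  0.7 -0.3]
h,lat,z -171.6745902387537 0.16478698932248442 163.08423091424996
[(np.int64(36), np.float64(13.0)), (np.int64(35), np.float64(14.0)), (np.int64(34), np.float64(15.0)), (np.int64(33), np.float64(17.0)), (np.int64(33), np.float64(16.0)), (np.int64(33), np.float64(12.0))]
```

Emit:
{"name": "arm_command", "arguments": {
  "steps": [0.0025,0,0.01,0,0.0025,0,0.011,0,0.0022,0,0.01,0,0.001,0,0.01,0,0.0003,0,0.007,0,0,0,0,0,0,0,0,0]
}}

```text
clock: 22.22
position: [568.2, -122.6, 99.8]
ee_rot: [-0.65, 0.76, 0.0, -0.0]
contact_force: [0.3, -0.7, -0.3]
gripper_width: 16.9
grasp_force: 58.5
```

```bash
python3 -c "
from h import *
s=read_state();print(s['clock'],s['contact_force'].round(1));p=s['position']-[596,55,123-16.1];print('h,lat,z',p@[.156,.988,0],p@[.988,-.156,0],p[2]+123);print(pitch())"
```

```text
22.225 [ 0.3 -0.7 -0.3]
h,lat,z -179.81868283512097 0.28859712662553455 115.92190015323055
[(np.int64(36), np.float64(-2.0)), (np.int64(34), np.float64(-1.0)), (np.int64(33), np.float64(0.0)), (np.int64(33), np.float64(-3.0)), (np.int64(31), np.float64(1.0)), (np.int64(28), np.float64(2.0))]
```

Emit:
{"name": "arm_command", "arguments": {
  "steps": [0.01,0,0,0,0.02,0,0,0,0.03,0,0,0,0,0,-0.02,0,0,0,-0.014,0,0,0,0,0,0,0,0,0]
}}

```text
clock: 23.15
position: [558.5, -181.6, 133.4]
ee_rot: [-0.649, 0.76, 0.001, -0.0]
contact_force: [0.8, -0.3, -2.2]
gripper_width: 16.7
grasp_force: 58.7
```

```bash
python3 -c "
from h import *
d=np.load('w2.npz');c2=dict(camera_matrix=d['K'],cam_to_world=d['T']);ct=get_calibration('top')
print('lid',onz(c2,196.5,281,12).round(1),onz(ct,190+187/2.5,150+351/2.5,12).round(1))
print(pitch())
s=read_state();M=R.from_quat(s['ee_rot']).as_matrix();tip=s['position']-16*M[:,2]-189*M[:,0];print(s['clock'],s['position'],tip,M.T@(np.array([452,103,150])-tip))"
```

```text
lid [454.1 100.8  12. ] [453.6 101.8  12. ]
[(np.int64(40), np.float64(-2.0)), (np.int64(39), np.float64(-1.0)), (np.int64(34), np.float64(0.0)), (np.int64(31), np.float64(-3.0)), (np.int64(29), np.float64(1.0)), (np.int64(23), np.float64(-4.0))]
23.2 [ 558.50004288 -181.53134921  133.19289012] [588.04792962   5.14204171 149.22309643] [-75.40338282 149.66580323  -0.54766606]
```

Emit:
{"name": "arm_command", "arguments": {
  "steps": [0,0.0295,0,0,0,0.0295,0,0,-0.02,0.0295,0,0,-0.02,0.0295,0,0,-0.02,0.0195,0,0,-0.0142,0.01,0.002,0,0,0,0,0,0,0,0,0,0,0,0,0,0,0,0,0]
}}

```text
clock: 24.45
position: [425.1, -85.8, 131.8]
ee_rot: [-0.649, 0.761, 0.0, -0.0]
contact_force: [0.9, -0.5, -2.1]
gripper_width: 17.2
grasp_force: 58.8
```

```bash
python3 -c "
from h import *
print(pitch())
s=read_state();M=R.from_quat(s['ee_rot']).as_matrix();tip=s['position']-16*M[:,2]-189*M[:,0];print(s['clock'],s['position'],tip,s['joint_vel'].round(3),s['gripper_width'])
c=get_calibration('side');ct=get_calibration('top')
b=get_image('side');o=cv2.imread('pics/side0.png')[:,:,::-1].astype(int);bb=b.astype(int)
m=(abs(bb-o).sum(2)>60)&(bb.min(2)>120)&((bb.max(2)-bb.min(2))<22);u,v=proj(c,tip).round().astype(int);print('pred tip side',u,v)
for y in range(v-8,v+12,2):
    x=np.nonzero(m[y,u-25:u+26])[0]+u-25;print(y,x.tolist()[:1],x.tolist()[-1:],len(x))
"
```

```text
[(np.int64(38), np.float64(-2.0)), (np.int64(38), np.float64(-3.0)), (np.int64(37), np.float64(-4.0)), (np.int64(37), np.float64(-5.0)), (np.int64(36), np.float64(-1.0)), (np.int64(35), np.float64(-6.0))]
24.5 [425.11042588 -85.74531811 131.79869728] [454.79104056 100.91125634 147.779446  ] [ 0.002 -0.004 -0.    -0.001  0.001 -0.001] 16.778658799646045
pred tip side 375 251
243 [350] [387] 25
245 [350] [380] 25
247 [352] [378] 13
249 [359] [377] 8
251 [356] [376] 10
253 [356] [375] 4
255 [356] [360] 4
257 [350] [360] 5
259 [350] [358] 4
261 [355] [358] 3
```

```bash
python3 -c "
from bench import *
print(job_done())"
```

```text
the job is handed in; nothing more can be done
None
```

The job is handed in at about 24.5 s: I turned the nut about 1.3 rad, seated the rod's collar on the tube mouth and drew the rod right out. It is held still, level to within about 3°, with its tip about 150 mm above the smaller green lid; the bystanders weren't re-checked at the end.

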